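# Switch off the inspection light base and lift the board carrier off it, level

## Task

The inspection is over: turn the selector knob to Off, the position with the one long thick mark, and let go of it. Then take the board carrier by its bridge handle, lift it straight up off the light base to about 12 cm above its rests with the two unsoldered parts still standing on the board, and finish while holding it there, level and still. Do not push the other things on the bench about.

Things in the scene. Friction and masses are not known exactly. Their poses are not given: they have to be found in the camera images.
- selector (a joint): angle of the black selector knob on the selector box, rad; grows clockwise seen from above. Five sprung detents at 0, 0.45, 0.90, 1.35 and 1.80, end stops just beyond the first and last; let go within about 0.15 of a detent it clicks into it; about 0.06 N m moves it over. Off is 1.35. At 0.90 the knob's white pointer faces along the selector box's own -x. It starts at 0, 0.45 or 0.90
- selector_grip (a point): point on the vertical turning axis of the knob at the height to grip it, 34 mm above the box's top. The grip is an upright bar 44 mm long (along the pointer), 14 mm wide, its top 10 mm above this point, its foot (a disc 44 mm across) 24 mm below this point. Does not turn with the knob; its orientation is that of the selector box
- off_mark (a point): middle of the Off mark printed on the selector box's top: the one bar 22 x 7 mm pointing at the knob; the other four positions have ticks 7 x 2 mm. 40 mm from the knob's axis
- selector_box: fixed grey box 120 x 100 x 50 mm (its x, y, z) with the knob on top, on the axis 14 mm towards its +x from the middle; origin at the centre of its underside, z up. It stands left or right of the light base, the yellow organiser on the other side
- light_base: fixed grey box 230 x 170 x 45 mm with a white panel; on it four corner rests 15 mm high carry the carrier, between corner guides that reach 6 mm above the rests with 2.5 mm play. Origin at the centre of its underside, z up; the rests' tops are at world z = 60 mm
- carrier: board carrier: green circuit board in an aluminium frame, 180 x 120 mm (x, y), loose on the rests; origin at the centre of its underside, z up; board's top 6 mm above it, frame's rim 10 mm. A bridge handle spans it along y over the middle. 0.2 to 0.4 kg, balanced under the handle; the loose parts add about 0.1 kg
- carrier_handle (a point): middle of the handle bar of the carrier; the bar runs along the carrier's y, 120 mm long, 12 mm wide (along x), 16 mm high, this point in its centre 74 mm above the carrier's underside; the uprights are at its two ends, the room below it is free down to the board
- transformer: small transformer standing loose on the board on one side of the handle, 34 x 38 x 22 mm high, about 90 g; origin at the centre of its underside, z up
- capacitor: upright black can, 20 mm across and 24 mm high, about 18 g, standing loose on the board on the other side of the handle; origin at the centre of its underside, z up
- flux_pot: bystander: closed white plastic pot, 54 mm across, 45 mm high; origin at its underside's centre
- paste_pot: bystander: closed white plastic pot with a paper label, 66 mm across, 50 mm high; origin at its underside's centre
- red_cup: bystander: open red plastic cup, 64 mm across its rim, 60 mm high; origin at its underside's centre
- screwdriver: bystander: screwdriver lying on the bench; origin at its middle, on its long axis, which is its x
- solder_reel: bystander: small reel lying flat, 60 mm across, 36 mm high; origin at its underside's centre
- heat_sink: bystander: finned aluminium heat sink, 60 x 45 x 26 mm; origin at its underside's centre

How it is judged (in metres and radians):
On the way, in this order (a step that is already met when the one before it is completed fails the run):
1. the knob stands in its Off detent, let go, with the carrier still on its rests (value of joint selector between 1.23 and 1.47 rad and contact force between the fingers and selector_box below 0.1 N and height (world z) of carrier below 0.07 m), for 0.2 s.
2. the carrier is held by the handle at least 8 cm above its rests, level (height (world z) of carrier above 0.14 m and angle between carrier's own z axis and vertical below 0.12 rad and contact force between the fingers and carrier above 1 N and contact force between carrier and light_base below 0.1 N), for 0.3 s.
At the end, for the whole second after the job is handed in: Knob within 0.12 rad of Off (1.35); carrier in the fingers, underside at least 8 cm above the rests (world z over 0.14 m), within 0.12 rad of level, slower than 3 cm/s and 0.15 rad/s, off the light base; both loose parts upright (0.25 rad) on the board inside its frame (all of step 2 and value of joint selector between 1.23 and 1.47 rad and linear speed of carrier below 0.03 m/s and angular speed of carrier below 0.15 rad/s and x of transformer in the frame of carrier between -0.085 and 0.085 m and y of transformer in the frame of carrier between -0.055 and 0.055 m and z of transformer in the frame of carrier between 0.002 and 0.012 m and angle between each of transformer, capacitor's own z axis and vertical below 0.25 rad and x of capacitor in the frame of carrier between -0.085 and 0.085 m and y of capacitor in the frame of carrier between -0.055 and 0.055 m and z of capacitor in the frame of carrier between 0.002 and 0.012 m); the arm keeps its last pose, push and grip.
It fails at once if the carrier is tipped more than 0.3 rad (angle between carrier's own z axis and vertical above 0.3 rad).
It fails at once if a loose part leaves the board (more than 3 cm below the carrier's underside) (z of any of transformer, capacitor in the frame of carrier below -0.03 m).
It fails at once if a bystander is pushed more than 3 cm (distance of any of flux_pot, paste_pot, red_cup, screwdriver, solder_reel, heat_sink from where it was at the start of the episode above 0.03 m).
It also fails if it takes over 48 s, if anything falls off the work surface, if the arm or the gripper's body presses on something with over 40 N, if the wrist force passes 120 N, or if a joint passes its speed limit or range.

## Robot

A 7-joint arm with a two-finger parallel gripper is mounted at the origin on the work surface. World frame = base frame: x ahead of the robot, y to its left, z up, the work surface at z = 0. Lengths are in mm, angles in rad, forces in N, time in s.
With the tool pointing down it reaches from about 350 to 775 mm from the base axis. Payload 3.1 kg.
Tool frame: the origin (TCP) lies midway between the tips of the shut fingers; the grasp point (between the pads) lies 19 mm behind it; z points along the fingers, y is the line along which they close (so a half turn about z gives the same grasp; the last joint's range is limited). The gripper opens to 85 mm and grips with 20 to 120 N. Pads are 22 mm wide; open, the fingers measure 114 mm over their backs; the gripper's body (76 mm by 85 mm) begins 54 mm behind the grasp point. The pads swing forward as they close: fully open they stand 13 mm farther back than shut.
Start: joints at [-0.042, 0.311, 0.014, 1.512, -0.004, 1.319, -0.027], TCP at [550.016, 0.032, 231.304] pointing down, gripper open.
Joint ranges: [-2.7, 2.7], [-0.3, 1.91], [-1.27, 1.3], [0.12, 2.57], [-1.44, 4.58], [0.2, 2.03], [-3.05, 3.05]. Speed limits (rad/s): [2.79, 2.79, 3.14, 3.14, 3.14, 3.14, 3.14].

## Interface

Orientations are given as a rotation vector (axis times angle).
In Python, from plant import monitor, eyes, order gives the robot as it stands. The module is installed in compiled form; this text tells all that it offers.
- The arm moves only by the tool move_arm, never from a script. Its argument "commands" is one flat list of numbers, 7 for each row, row after row: the opening, from 0 (shut) to 1 (fully open), then the shift along the tool's x, y, z in m, then the turn, a rotation vector about the tool's x, y, z in degrees. A call has 1 to 12 rows; each row is the pose to reach, as a shift and turn from the pose commanded when the call began, along the tool's axes at that moment; what a row does not reach only later rows make up. A row lasts 1/8 s, in which the tool goes at most 62.5 mm and 10.7 degrees, less where a joint would pass 70% of its speed; a pose out of reach is approached as far as the arm can. A call with a gripper value outside its range is refused whole. The fingers move at their own pace and stop on an object; "squeeze" is the grip in N (left out, the last holds). Time passes only in rows, so rows that repeat a pose let the fingers close. It gives the time, the measured TCP pose, the force, the opening and the grip force at its end, in the units of the state.
- monitor.observe(): the state, without advancing time (a new reading comes with each control period).
- eyes.capture(name): name is "scene" or "side" or "wrist"; returns the picture (480x640x3 uint8, red, green, blue); there is no depth.
- eyes.calibration(name): a dict with "camera_matrix" (3x3 intrinsics, pixels), "rvec" (rotation vector, rad) and "tvec" (3), from world to camera coordinates, as OpenCV has them; the wrist camera has in their place "hand_eye" (4x4, takes a point from camera to tool coordinates, whose origin is the TCP and whose axes are the flange's). Camera axes: x right, y down, z forward; pixel columns grow to the right and rows downward; lengths in mm; the calibration is good to about 2 mm. A picture is of the moment at which its call begins: read the wrist's pose just before it. calibration takes no time and is no camera call.
- order.job_done(): hands the job in; it is judged then, once.
The state is a dict: "time_s": time; "q": joint angles; "qvel": joint speeds; "tau": joint torques, N m; "position": TCP position; "orientation": TCP orientation; "contact_force": force on the tool from outside, world axes, zero at the start; "torque": the same for the moment, N m; "grip_width": finger opening in mm; "grip_force": force on a finger pad.
Only numpy, scipy, OpenCV 4.12 (cv2) and the standard library are available. Lean on these libraries where they do the work, as an engineer would, in place of code of your own. Each camera call takes 0.05 s, during which the arm holds its last target. There are 200 camera calls.

## Working session

There is one attempt and no reset: what is moved stays moved. The work goes in short steps, Python scripts to look and compute and a tool call to move; the robot and the scene stay as the last step left them, time stands still between calls to the robot, and variables do not carry over. Pictures are saved under pics/ and viewed, at most 10 in all, crops included, and the job is handed in when it is done.

Besides the shell and the picture viewer there is one more tool, called after "Emit:" as name(argument=value, ...) on one line, values as JSON. move_arm: Moves the arm, as the interface text tells. Its arguments: {"type":"object","properties":{"commands":{"type":"array"},"squeeze":{"type":"number"}},"required":["commands"]}

```bash
mkdir -p pics
cat > h.py <<'E'
import numpy as np, cv2
from plant import monitor, eyes, order
def cam(name,st=None):
    c=eyes.calibration(name); K=np.array(c["camera_matrix"],float)
    if name=="wrist":
        T=np.eye(4);T[:3,:3]=cv2.Rodrigues(np.array(st["orientation"],float))[0];T[:3,3]=st["position"]
        M=T@np.array(c["hand_eye"]); return K,M[:3,:3],M[:3,3]
    R=cv2.Rodrigues(np.array(c["rvec"],float))[0]; return K,R.T,-R.T@np.array(c["tvec"],float).ravel()
def ray(C,uv,z):
    K,R,o=C; d=R@np.linalg.inv(K)@np.array([uv[0],uv[1],1.]); return o+d*(z-o[2])/d[2]
def proj(C,p):
    K,R,o=C; q=K@(R.T@(np.array(p,float)-o)); return q[:2]/q[2]
def save(n,img): cv2.imwrite("pics/"+n,cv2.cvtColor(img,cv2.COLOR_RGB2BGR))
E
python3 - <<'E'
from h import *
st=monitor.observe(); print(st)
for n in ("scene","side","wrist"):
    im=eyes.capture(n); save(n+"0.png",im); C=cam(n,st); print(n,C[2].round(),C[1].round(2).tolist(),C[0].round().tolist())
E
```

```text
{'time_s': 0.0, 'q': array([-0.04171618,  0.31171232,  0.01402448,  1.51308409, -0.00440233,
        1.31918915, -0.02715957]), 'qvel': array([-1.35713470e-04,  6.94201754e-04, -1.68856168e-03,  3.94114564e-07,
        4.50648057e-06, -6.25379108e-04, -3.27835665e-04]), 'tau': array([-8.45983850e-04, -3.79911804e+01,  1.45537080e-01, -2.30588043e+01,
        1.22032766e-02,  1.37352623e-02,  4.05736500e-06]), 'position': array([5.49261845e+02, 4.01780742e-03, 2.30217561e+02]), 'orientation': array([-2.22019981, -2.22042575,  0.00273543]), 'contact_force': array([-0.45814682,  0.29689908, -0.16364362]), 'torque': array([-0.05375595, -0.03845587, -0.0388983 ]), 'grip_force': 0.0, 'grip_width': 85.25068305507297}
scene [1006.  781.  784.] [[-0.87, 0.3, -0.4], [0.5, 0.51, -0.7], [-0.01, -0.81, -0.59]] [[519.0, 0.0, 312.0], [0.0, 519.0, 249.0], [0.0, 0.0, 1.0]]
side [  451. -1052.   811.] [[1.0, -0.05, 0.07], [-0.08, -0.55, 0.83], [-0.01, -0.83, -0.55]] [[585.0, 0.0, 322.0], [0.0, 585.0, 235.0], [0.0, 0.0, 1.0]]
wrist [550.  69. 373.] [[1.0, 0.0, -0.0], [0.0, -0.96, -0.26], [-0.0, 0.26, -0.96]] [[428.0, 0.0, 319.0], [0.0, 428.0, 238.0], [0.0, 0.0, 1.0]]
```

View pics/scene0.png

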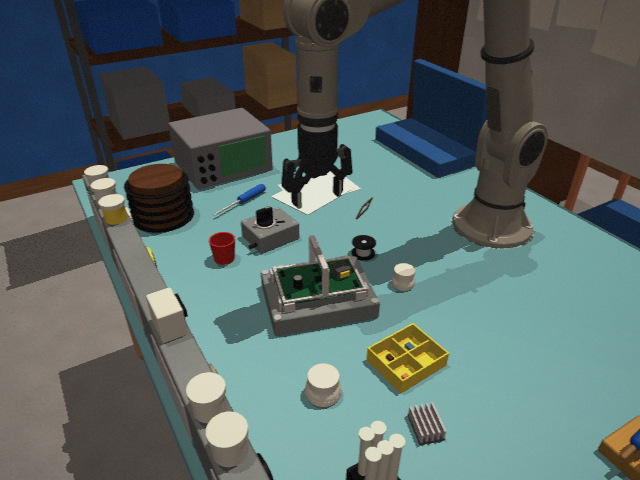

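View pics/wrist0.png

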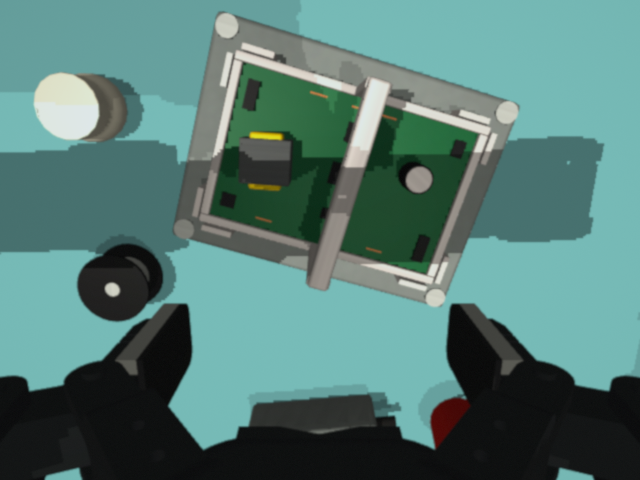

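The wrist view shows the light base with the handle running from about (377,85) to (318,285), the transformer at (265,160) and the capacitor at (418,180). The selector box is at the lower edge, towards -y. I'll move the camera over it.

Emit:
move_arm(commands=[1, -0.04, 0, -0.01, 0, 0, 0, 1, -0.09, 0, -0.02, 0, 0, 0, 1, -0.14, 0, -0.03, 0, 0, 0, 1, -0.18, 0, -0.03, 0, 0, 0, 1, -0.18, 0, -0.03, 0, 0, 0, 1, -0.18, 0, -0.03, 0, 0, 0])

```text
time_s: 0.9
position: [549.9, -179.1, 260.7]
orientation: [-2.22, -2.221, -0.001]
contact_force: [1.6, 0.7, 1.0]
grip_width: 85.9
grip_force: 0.0
```

Run:
```python
from h import *
import pickle
st=monitor.observe(); im=eyes.capture("wrist"); save("wrist1.png",im); pickle.dump(st,open("st1.pkl","wb")); print(st["position"],st["orientation"])
C0=None
```

```text
[ 549.93514922 -179.06798981  260.74139058] [-2.21976469e+00 -2.22080152e+00 -6.59120882e-04]
```

View pics/wrist1.png

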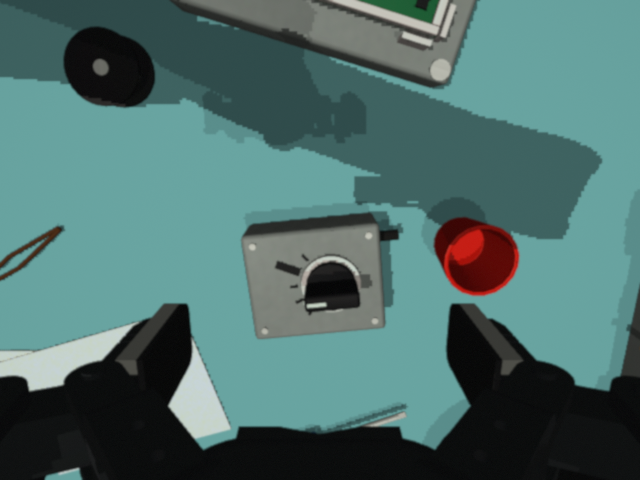

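The selector box is around (315,280), with the thick Off mark at (287,267) and the knob at (331,285). I'll zoom in and measure both.

Run:
```python
from h import *
import pickle
im=cv2.imread("pics/wrist1.png"); cv2.imwrite("pics/z1.png",cv2.resize(im[205:345,230:405],None,fx=4.2,fy=4.2,interpolation=cv2.INTER_CUBIC))
s1=pickle.load(open("st1.pkl","rb")); C=cam("wrist",s1)
for n,uv,z in [("off",(287,267),50),("knobtop white",(317,305),94)]: print(n,ray(C,uv,z).round(1))
```

```text
off [ 522.7 -233.1   50. ]
knobtop white [ 549.  -249.3   94. ]
```

View pics/z1.png

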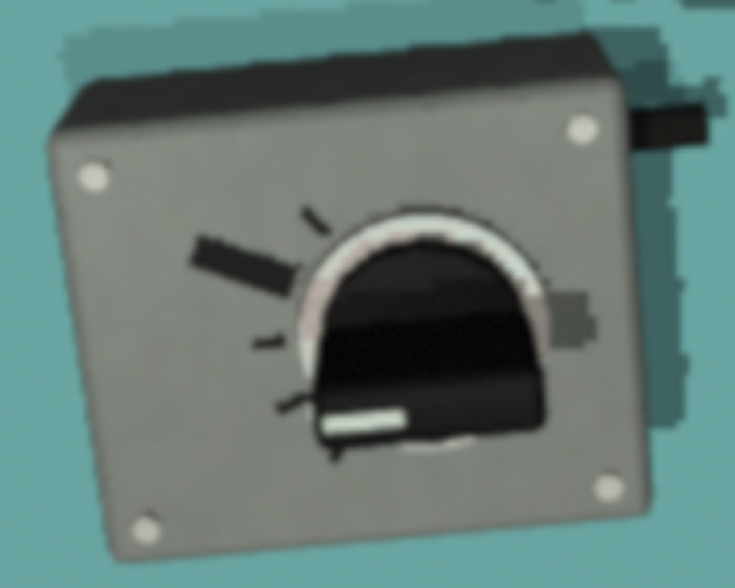

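The white pointer stripe lies along the box's x and points to -x, so the knob is at 0.90. It needs +0.45 rad clockwise to reach Off.

Run:
```python
from h import *
import pickle
s1=pickle.load(open("st1.pkl","rb")); C=cam("wrist",s1)
f=lambda u,v:(230+u/4.2-.4,205+v/4.2-.4)
c=np.array([ray(C,f(*p),50)[:2] for p in [(52,130),(622,78),(650,513),(112,562)]])
print(c.round(1).tolist(), "sides",[np.linalg.norm(c[i]-c[(i+1)%4]).round(1) for i in range(4)])
m=c.mean(0); ex=(c[1]+c[2]-c[0]-c[3]); ex/=np.linalg.norm(ex); a=np.arctan2(ex[1],ex[0])
k=m+14*ex; print("mid",m,"yaw",a,np.degrees(a),"knob",k)
off=ray(C,f(243,266),50)[:2]; d=off-k; print("off",off,np.linalg.norm(d),"bearing from -x cw", (np.arctan2(-ex[1],-ex[0])-np.arctan2(d[1],d[0])))
b=[ray(C,f(*p),94)[:2] for p in [(319,445),(545,427),(545,376),(319,390)]]
print("bar",np.round(b,1).tolist(),np.mean(b,0), np.degrees(np.arctan2(*(b[1]-b[0])[::-1])))
```

```text
[[484.7, -204.7], [600.4, -193.7], [610.1, -290.2], [493.3, -302.1]] sides [np.float64(116.2), np.float64(97.0), np.float64(117.3), np.float64(97.8)]
mid [ 547.12082809 -247.6930027 ] yaw 0.09830543456731645 5.632486503906705 knob [ 561.05323484 -246.31894226]
off [ 523.07452774 -233.94174402] 39.94467710989537 bearing from -x cw -5.869835655084655
bar [[540.0, -254.0], [582.3, -250.3], [582.0, -240.0], [540.1, -242.9]] [ 561.10710464 -246.80437673] 5.019565669951922
```

Emit:
move_arm(commands=[0.6, -0.01, 0.002, 0.01, 0, 0, 10, 0.6, -0.02, 0.004, 0.02, 0, 0, 20, 0.6, -0.03, 0.006, 0.03, 0, 0, 30, 0.6, -0.04, 0.008, 0.045, 0, 0, 40, 0.6, -0.05, 0.01, 0.06, 0, 0, 50, 0.6, -0.06, 0.011, 0.075, 0, 0, 60, 0.6, -0.067, 0.011, 0.09, 0, 0, 70, 0.6, -0.067, 0.011, 0.11, 0, 0, 80, 0.6, -0.067, 0.011, 0.12, 0, 0, 84.5, 0.6, -0.067, 0.011, 0.12, 0, 0, 84.5, 0.6, -0.067, 0.011, 0.12, 0, 0, 84.5])

```text
time_s: 2.33
position: [561.8, -245.9, 141.8]
orientation: [-3.138, -0.156, -0.002]
contact_force: [0.4, 0.3, 1.2]
grip_width: 51.5
grip_force: 0.0
```

Run:
```python
from h import *
st=monitor.observe(); R=cv2.Rodrigues(st["orientation"])[0]
print(st["time_s"],st["q"].round(2),st["position"],R.round(3).tolist())
print("tool shift to grip",R.T@(np.array([561,-246.5,67])-st["position"]))
im=eyes.capture("wrist"); save("w2.png",im)
s=eyes.capture("side"); save("s2.png",s)
```

```text
2.325 [ 0.12  0.52  0.39  1.47 -0.2   1.19 -0.93] [ 561.80023985 -245.90531811  141.8293193 ] [[0.995, 0.099, 0.001], [0.099, -0.995, 0.0], [0.001, -0.0, -1.0]]
tool shift to grip [-0.93290512  0.52196257 74.82832552]
```

View pics/w2.png

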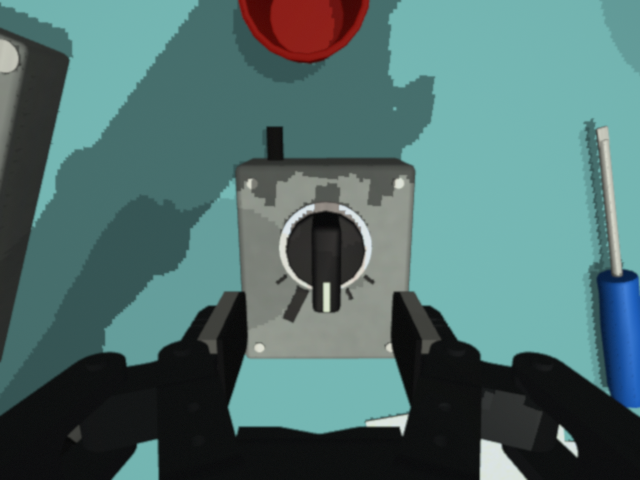

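The bar stands upright in the picture at (326,255), centred between the fingers with the white pointer towards the gripper. I'll go down and grip it.

Emit:
move_arm(commands=[0.6, 0, 0.001, 0.03, 0, 0, 0, 0.6, -0.001, 0.001, 0.06, 0, 0, 0, 0.6, -0.001, 0.001, 0.075, 0, 0, 0, 0.6, -0.001, 0.001, 0.075, 0, 0, 0, 0, -0.001, 0.001, 0.075, 0, 0, 0, 0, -0.001, 0.001, 0.075, 0, 0, 0, 0, -0.001, 0.001, 0.075, 0, 0, 0, 0, -0.001, 0.001, 0.075, 0, 0, 0, 0, -0.001, 0.001, 0.075, 0, 0, 0], squeeze=30)

```text
time_s: 3.55
position: [561.2, -249.4, 67.9]
orientation: [3.136, 0.15, 0.005]
contact_force: [-0.4, -1.9, 5.9]
grip_width: 13.2
grip_force: 34.4
```

Emit:
move_arm(commands=[0, 0, 0, 0, 0, 0, 7, 0, 0, 0, 0, 0, 0, 14, 0, 0, 0, 0, 0, 0, 21, 0, 0, 0, 0, 0, 0, 27, 0, 0, 0, 0, 0, 0, 27, 0, 0, 0, 0, 0, 0, 27])

```text
time_s: 4.3
position: [561.2, -249.8, 67.9]
orientation: [3.084, -0.586, 0.006]
contact_force: [-0.1, -2.9, 4.9]
grip_width: 13.5
grip_force: 34.5
```

Run:
```python
from h import *
st=monitor.observe(); R=cv2.Rodrigues(st["orientation"])[0]
print(st["position"],"tool x yaw",np.degrees(np.arctan2(R[1,0],R[0,0])),st["contact_force"],st["torque"],st["grip_width"])
```

```text
[ 561.17712744 -249.84739937   67.89136786] tool x yaw -21.50508013841368 [-0.13145225 -2.87775909  4.91231274] [-0.46941859 -0.05096475  0.08851004] 13.458738572812349
```

Emit:
move_arm(commands=[0.6, 0, 0, 0, 0, 0, 0, 0.6, 0, 0, 0, 0, 0, 0, 0.6, 0, 0, 0, 0, 0, 0, 0.6, 0, 0, -0.04, 0, 0, 0, 0.6, 0, 0, -0.09, 0, 0, 0, 0.6, 0, 0, -0.14, 0, 0, 0, 0.6, 0, 0, -0.18, 0, 0, 0, 0.6, 0, 0, -0.18, 0, 0, 0])

```text
time_s: 5.3
position: [561.9, -249.3, 250.4]
orientation: [3.085, -0.585, 0.012]
contact_force: [1.1, -1.0, 0.3]
grip_width: 51.4
grip_force: 0.0
```

Run:
```python
from h import *
st=monitor.observe(); im=eyes.capture("wrist"); save("w3.png",im)
R=cv2.Rodrigues(st["orientation"])[0]; print(st["position"],R.round(3).tolist())
C=cam("wrist",st); print([proj(C,p).round() for p in [(561,-247,94),(523,-234,50)]])
```

```text
[ 561.94945052 -249.26540885  250.41198132] [[0.93, -0.366, 0.007], [-0.366, -0.931, -0.003], [0.008, 0.0, -1.0]]
[array([319., 221.]), array([321., 256.])]
```

View pics/w3.png

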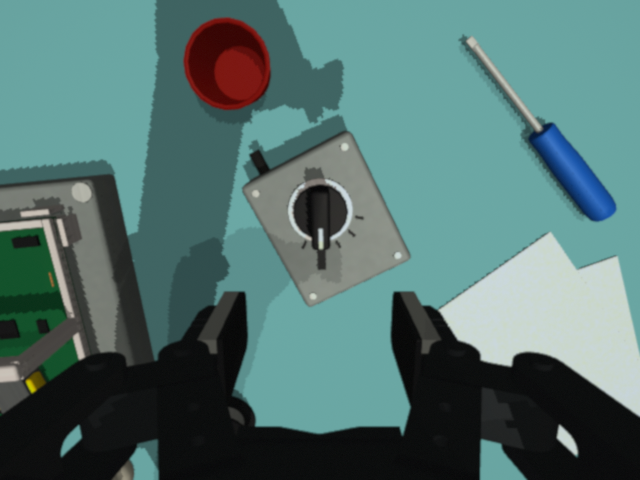

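The pointer at (320,235) lines up with the Off mark at (321,258), so the knob is in Off and released. Next I'll measure the handle from the first wrist picture.

Run:
```python
from h import *
s0=dict(position=[549.26,0,230.22],orientation=np.array([-2.22019981,-2.22042575,0.00273543])); C=cam("wrist",s0)
im=cv2.imread("pics/wrist0.png")
cv2.imwrite("pics/z2.png",cv2.resize(im[0:310,165:530],None,fx=1.9,fy=1.9,interpolation=cv2.INTER_CUBIC))
# handle top edges: rows between the ends, bright/greyish vs green background
hsv=cv2.cvtColor(im,cv2.COLOR_BGR2HSV); m=(hsv[...,1]<70)&(hsv[...,2]>90)
for v in range(90,285,20):
    u0=int(377-(v-85)*59/200); r=np.where(m[v,u0-22:u0+23])[0]+u0-22
    if len(r): print(v,r.min(),r.max(),end="; ")
posts=[(227,25),(508,112),(435,297),(184,228)]
for z in (66,81): p=np.array([ray(C,q,z)[:2] for q in posts]); print(z,p.round(1).tolist(),p.mean(0),np.degrees(np.arctan2(*(p[1]+p[2]-p[0]-p[3])[::-1])))
h=np.array([ray(C,q,142)[:2] for q in [(378,80),(319,287)]]); print(h,h.mean(0),np.linalg.norm(h[0]-h[1]),np.degrees(np.arctan2(*(h[0]-h[1])[::-1])))
```

```text
90 353 397; 110 358 383; 130 353 377; 150 346 370; 170 343 363; 190 337 356; 210 330 350; 230 324 345; 250 306 339; 270 303 344; 66 [[486.4, 126.8], [676.9, 72.3], [636.6, -64.9], [447.0, -10.4]] [561.72463552  30.96937459] -16.010539430963536
81 [[489.4, 123.9], [670.5, 72.0], [632.3, -58.5], [451.9, -6.6]] [561.0373641   32.67873868] -16.010539430963533
[[577.01979322  86.27765078]
 [547.15632162 -26.45626915]] [562.08805742  29.91069081] 116.62231192591473 75.16300501325
```

View pics/z2.png

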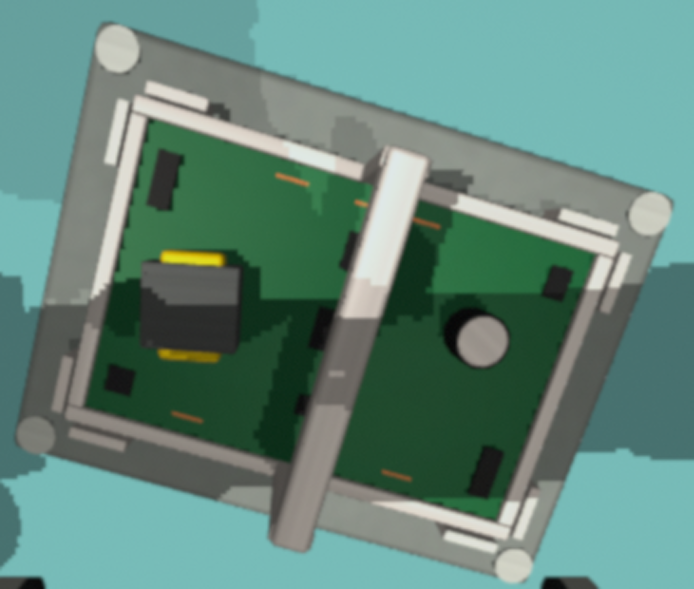

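The handle's middle is at (562,30), with its bar at about 74° and 117 mm long as measured. This agrees with the corner posts, whose centre is (561,31) at -16°. I'll transit high and turn.

Emit:
move_arm(commands=[1, -0.01, -0.025, 0, 0, 0, -10, 1, -0.02, -0.05, 0, 0, 0, -20, 1, -0.03, -0.08, 0, 0, 0, -30, 1, -0.04, -0.11, 0, 0, 0, -40, 1, -0.055, -0.14, 0, 0, 0, -50, 1, -0.065, -0.17, 0, 0, 0, -60, 1, -0.08, -0.2, 0, 0, 0, -70, 1, -0.09, -0.23, 0, 0, 0, -80, 1, -0.1, -0.25, 0, 0, 0, -90, 1, -0.102, -0.26, 0, 0, 0, -95.5, 1, -0.102, -0.26, 0, 0, 0, -95.5, 1, -0.102, -0.26, 0, 0, 0, -95.5])

```text
time_s: 6.85
position: [559.9, 30.3, 245.2]
orientation: [-2.511, -1.887, 0.004]
contact_force: [-0.3, -0.4, 0.4]
grip_width: 85.8
grip_force: 0.0
```

Run:
```python
from h import *
st=monitor.observe(); im=eyes.capture("wrist"); save("w4.png",im)
R=cv2.Rodrigues(st["orientation"])[0]; print(st["position"],R.round(3).tolist(),"tool y yaw",np.degrees(np.arctan2(R[1,1],R[0,1])))
print("shift",R.T@(np.array([562,30.3,114])-st["position"]))
C=cam("wrist",st); print([proj(C,p).round() for p in [(578,87,142),(546,-27,142)]])
```

```text
[559.86644474  30.30302614 245.18499652] [[0.278, 0.961, -0.002], [0.961, -0.278, -0.001], [-0.001, -0.002, -1.0]] tool y yaw -16.129230171867068
shift [  0.78634473   2.30052223 131.17981795]
[array([323., 138.]), array([323., 330.])]
```

View pics/w4.png

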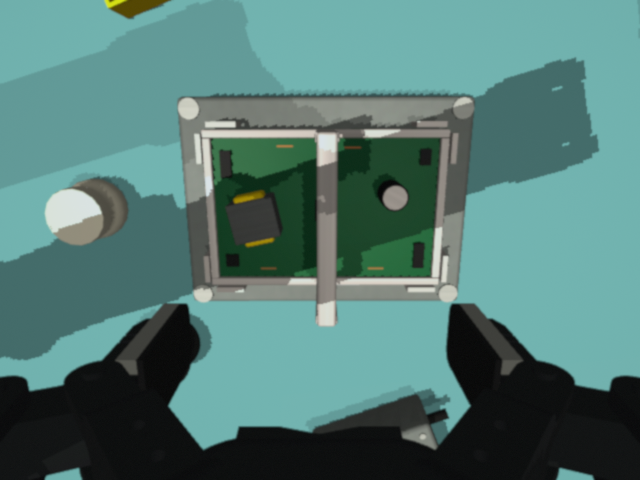

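The handle is upright in the picture, from (327,133) to (326,325), about 2 mm to the right of the prediction. I'll go down and close gently.

Emit:
move_arm(commands=[1, 0.002, 0.004, 0.04, 0, 0, 0, 1, 0.002, 0.004, 0.08, 0, 0, 0, 1, 0.002, 0.004, 0.11, 0, 0, 0, 1, 0.002, 0.004, 0.131, 0, 0, 0, 1, 0.002, 0.004, 0.131, 0, 0, 0, 0, 0.002, 0.004, 0.131, 0, 0, 0, 0, 0.002, 0.004, 0.131, 0, 0, 0, 0, 0.002, 0.004, 0.131, 0, 0, 0, 0, 0.002, 0.004, 0.131, 0, 0, 0, 0, 0.002, 0.004, 0.131, 0, 0, 0, 0, 0.002, 0.004, 0.131, 0, 0, 0], squeeze=50)

```text
time_s: 8.28
position: [565.2, 32.2, 115.9]
orientation: [2.508, 1.891, 0.001]
contact_force: [-1.1, 0.5, 3.7]
grip_width: 11.2
grip_force: 49.8
```

Emit:
move_arm(commands=[0, 0, 0, -0.002, 0, 0, 0, 0, 0, 0, -0.005, 0, 0, 0, 0, 0, 0, -0.009, 0, 0, 0, 0, 0, 0, -0.014, 0, 0, 0, 0, 0, 0, -0.019, 0, 0, 0, 0, 0, 0, -0.023, 0, 0, 0, 0, 0, 0, -0.025, 0, 0, 0, 0, 0, 0, -0.025, 0, 0, 0], squeeze=80)

```text
time_s: 9.28
position: [565.0, 32.0, 140.5]
orientation: [2.509, 1.891, 0.0]
contact_force: [-0.3, 0.0, -3.7]
grip_width: 10.5
grip_force: 77.9
```

Run:
```python
from h import *
st=monitor.observe(); im=eyes.capture("wrist"); s=eyes.capture("side")
print(st["position"],st["orientation"],st["contact_force"],st["torque"])
C=cam("side"); u,v=proj(C,(562,30,90)).astype(int); print(u,v)
c=s[max(v-75,0):v+75,u-90:u+90]; c=cv2.resize(c,None,fx=2.6,fy=2.6)
w=cv2.resize(im,(512,384)); out=np.zeros((390,c.shape[1]+512 if c.shape[1]+512<=800 else 800,3),np.uint8)
w=im[60:450,160:480]; out=np.zeros((390,320+c.shape[1],3),np.uint8); out[:,:320]=w; out[:c.shape[0],320:]=c[:390]; save("w5.png",out)
```

```text
[564.99760612  32.03075522 140.49015875] [2.50872767e+00 1.89061524e+00 4.60056329e-04] [-0.27606608  0.04206418 -3.74275676] [ 0.05224238 -0.06532591  0.02626178]
333 233
```

View pics/w5.png

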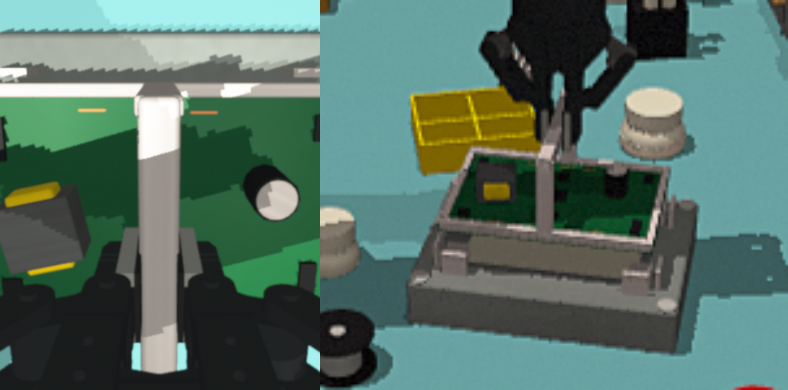

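The carrier is off its rests and level, and both parts are standing. I'll lift it the rest of the way, gently.

Emit:
move_arm(commands=[0, 0, 0, -0.003, 0, 0, 0, 0, 0, 0, -0.009, 0, 0, 0, 0, 0, 0, -0.018, 0, 0, 0, 0, 0, 0, -0.03, 0, 0, 0, 0, 0, 0, -0.042, 0, 0, 0, 0, 0, 0, -0.054, 0, 0, 0, 0, 0, 0, -0.066, 0, 0, 0, 0, 0, 0, -0.078, 0, 0, 0, 0, 0, 0, -0.087, 0, 0, 0, 0, 0, 0, -0.093, 0, 0, 0, 0, 0, 0, -0.095, 0, 0, 0, 0, 0, 0, -0.095, 0, 0, 0])

```text
time_s: 10.88
position: [564.8, 32.1, 235.1]
orientation: [-2.509, -1.891, 0.001]
contact_force: [0.7, -0.8, -4.6]
grip_width: 10.8
grip_force: 78.0
```

Emit:
move_arm(commands=[0, 0, 0, 0, 0, 0, 0, 0, 0, 0, 0, 0, 0, 0, 0, 0, 0, 0, 0, 0, 0, 0, 0, 0, 0, 0, 0, 0])

```text
time_s: 11.38
position: [564.9, 32.1, 235.2]
orientation: [-2.509, -1.891, 0.0]
contact_force: [1.1, -0.4, -4.3]
grip_width: 10.9
grip_force: 78.0
```

Run:
```python
from h import *
st=monitor.observe(); im=eyes.capture("wrist"); s=eyes.capture("side")
print(st["position"],np.abs(st["qvel"]).max(),st["contact_force"],st["torque"],st["grip_force"])
C=cam("side"); u,v=proj(C,(562,30,160)).astype(int)
c=cv2.resize(s[max(v-75,0):max(v-75,0)+150,u-90:u+90],None,fx=2.6,fy=2.6)
out=np.zeros((390,320+c.shape[1],3),np.uint8); out[:,:320]=im[60:450,160:480]; out[:c.shape[0],320:]=c; save("w6.png",out)
```

```text
[564.86595238  32.05464019 235.24855125] 0.00662139600709725 [ 1.05482713 -0.37541806 -4.31641841] [-0.02225749 -0.01135543 -0.00890643] 77.9895830154419
```

View pics/w6.png

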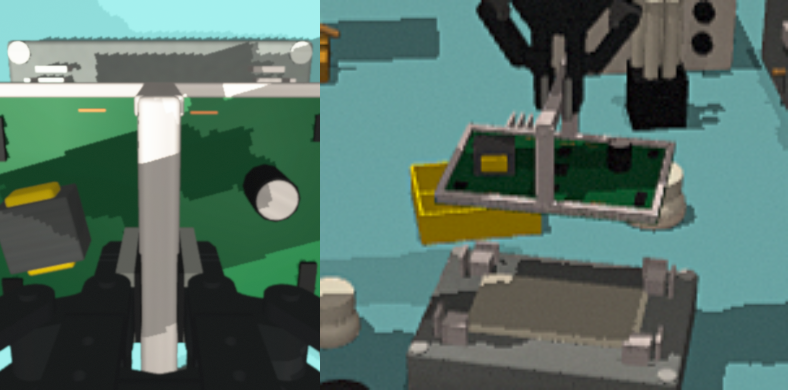

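The carrier hangs level well above the base, and both parts are in the same place relative to it as before the lift. I'm handing the job in.

```bash
python3 -c "
from plant import order; print(order.job_done())"
```

```text
the job is handed in; nothing more can be done
None
```

The knob was turned to Off and released, and the carrier is held level about 12 cm above its rests with both parts still standing; the job was handed in at about 11.5 s, and no verdict was returned.

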